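# Clear the guide bar off a cylinder and fish the pin out with sprung tongs

## Robot

A 6-joint arm with a two-finger parallel gripper is mounted at the origin on the work surface. World frame = base frame: x ahead of the robot, y to its left, z up, the work surface at z = 0. Lengths are in m, angles in degrees, forces in N, time in s.
With the tool pointing down it reaches from about 0.4 to 0.825 m from the base axis. Payload 7 kg.
Tool frame: the origin (TCP) lies midway between the tips of the shut fingers; the grasp point (between the pads) lies 19 mm behind it (ctrl.hold_point_z is the distance from the TCP to the grasp point, in m); z points along the fingers, y is the line along which they close (so a half turn about z gives the same grasp; the last joint's range is limited). The gripper opens to 88 mm and grips with 3 to 60 N. Pads are 19 mm wide; open, the fingers measure 130 mm over their backs; the gripper's body (78 mm by 193 mm) begins 47 mm behind the grasp point.
Start: joints at [-47.492, 20.546, 0.682, 0, -70.136, -16.507], TCP at [0.296, -0.607, 0.227] pointing down, gripper open.
Joint ranges: [-176.03, 176.03], [-82.01, 121.73], [-58.28, 71.71], [-173.87, 95.51], [-174.79, -0.11], [-173.66, 173.66]. Speed limits (degrees/s): [136.94, 136.94, 172.46, 180, 180, 180].

## Interface

Orientations are given as [roll, pitch, yaw] about the fixed x, y, z axes, in that order (R = Rz(yaw) Ry(pitch) Rx(roll)).
In Python, from plant import ctrl gives the robot as it stands.
- The arm moves only by the tool apply_moves, never from a script. Its argument "deltas" is a list of rows, each an object with "fingers": the finger opening in mm, from 0 to 87.6; "delta_pos": the shift along the tool's x, y, z in mm, a list of three; "angular": the turn, a rotation vector about the tool's x, y, z in degrees, a list of three. A call has 1 to 10 rows; each row is the pose to reach, as a shift and turn from the pose commanded when the call began, along the tool's axes at that moment; what a row does not reach only later rows make up. A row lasts 1/10 s, in which the tool goes at most 50 mm and 8.59 degrees, less where a joint would pass 70% of its speed; a pose out of reach is approached as far as the arm can. A call with a gripper value outside its range is refused whole. The fingers move at their own pace and stop on an object; the grip force is fixed at half the most. Time passes only in rows, so rows that repeat a pose let the fingers close. It gives the time, the measured TCP pose, the force, the opening and the grip force at its end, in the units of the state.
- ctrl.get_obs(): the state, without advancing time (a new reading comes with each control period).
- ctrl.snapshot(name): name is "scene" or "top" or "wrist"; returns the picture (480x640x3 uint8, red, green, blue); there is no depth.
- ctrl.camera_params(name): a dict with "fx", "fy", "cx", "cy" (pixels), "dist_coeffs" ([k1, k2, p1, p2, k3] as OpenCV has them; the pictures are not rectified), "cam_to_world" (4x4, takes a point from camera to world coordinates); the wrist camera has in their place "mount" (4x4, takes a point from camera to tool coordinates, whose origin is the TCP and whose axes are the flange's). Camera axes: x right, y up, looking along -z (the intrinsics and any distortion apply to the point x, -y, -z); pixel columns grow to the right and rows downward; lengths in m; the calibration is good to about 2 mm. A picture is of the moment at which its call begins: read the wrist's pose just before it. camera_params takes no time and is no camera call.
- ctrl.close_job(): hands the job in; it is judged then, once.
The state is a dict: "clock": time; "joint_pos": joint angles; "qvel": joint speeds; "tau": joint torques, N m; "tool_pos": TCP position; "orientation": TCP orientation; "force": force on the tool from outside, world axes, zero at the start; "moment": the same for the moment, N m; "opening": finger opening in m; "gripper_force": force on a finger pad.
Only numpy, scipy, OpenCV 4.12 (cv2) and the standard library are available. Lean on these libraries where they do the work, as an engineer would, in place of code of your own. Each camera call takes 0.05 s, during which the arm holds its last target. There are 200 camera calls.

## Task

A steel pin has been dropped down the bore of the engine cylinder on the bench, and a sheathed chainsaw guide bar lies across the mouth. First lay the guide bar flat on the floor of the parts tray, then take the spring tongs, lift the pin out of the bore with them (never touch it with your own fingers), stand it upright in the round dish, and put the tongs back upright in their slot in the wooden block. Leave the spray can, the carburettor and the jar where they are.

Things in the scene. Friction and masses are not known exactly. Their poses are not given: they have to be found in the camera images.
- cylinder: Engine cylinder, bare aluminium, finned, mouth up, bolted to the bench (does not move). Round barrel, 86 mm across the fins (80 mm at the mouth), 110 mm tall, on a 90 x 90 x 12 mm base. In its top a round bore, 54 mm diameter, 98 mm deep: flat floor 12 mm above the bench. Origin: on the axis at bench level; z up.
- bore_mouth (a point): Centre of the bore's mouth, on the axis at the rim, 110 mm above the bench.
- guide_bar: Chainsaw guide bar in a black plastic sheath, 200 x 50 x 22 mm, about 280 g, lying flat over the cylinder's mouth. Origin: middle of its underside; x along it, y across, z up. Sheath (50 wide, 22 thick, round nose): x = -40 to +100 mm; bare steel tail (46 wide, 6 thick, mid height): x = -100 to -40 mm. It balances about 5 mm to the +x side of the origin.
- pin: Plain solid steel pin, 20 mm diameter, 60 mm long, about 150 g; it starts standing upright on the bore's floor, within 4 mm of the axis, its top 38 mm below the rim. Origin: centre of its lower end; z along the pin.
- pin_mid (a point): The pin's middle: on its axis, 30 mm from either end.
- tongs: Spring tongs, 135 mm tall, 160 g, starting upright in the block's slot. Two flat upright steel arms, at +y and -y (each 16 mm wide along x, 5 mm thick, 135 mm tall), 44 mm over their outer faces when relaxed, 34 mm gap inside. A 10 mm square spine between them, 62 to 132 mm above the tips. Origin: between the arms, level with the lower tips; z up.
- tongs_grip (a point): Where to grip the tongs, from above, fingers closing along the tongs' y on the arms' outer faces: midway between the arms, 110 mm above the tips, 25 mm below the top. Squeezed to about 40 mm over the faces they are carried open (30 mm gap); squeezed further they close on a part.
- tong_left (a joint): How far the tongs' +y arm is squeezed in, 0 (relaxed) to 0.009 m. Each arm slides straight inward along y, staying upright, and springs back when let go: 4 N on each arm at 0, plus 0.3 N per mm.
- tong_right (a joint): The same for the -y arm: 0 relaxed, 0.009 m fully in.
- block: Wooden tool block, 100 (x) x 110 (y) x 70 mm, fixed, with small hex keys and sockets standing in it up to 88 mm above the bench, 37 mm to the -x and +x sides. In the middle of its top the tongs' upright slot, 24 mm (x) by 52 mm (y), its floor 20 mm above the bench. Origin: centre of its underside; z up. The tongs start with their y along the block's y.
- tray: Open grey metal parts tray, 270 (x) x 140 (y) x 35 mm outside, walls and floor 5 mm thick, empty, fixed. Origin: centre of its underside; x along its length, z up.
- dish: Round steel parts dish, fixed to the bench, 132 mm across the rim, 22 mm tall, flat floor 6 mm above the bench and about 106 mm across. Origin: centre of its underside; z up.
- can: Spray can, upright, 50 mm diameter, 165 mm tall, often close beside the cylinder (axis about 110 mm from its axis). Not to be disturbed. Origin: centre of its underside.
- carburettor: Small aluminium carburettor, about 55 x 60 x 42 mm, often close beside the cylinder (about 110 mm from its axis). Not to be disturbed. Origin: centre of its underside.
- jar: Short screw-top jar, 56 mm diameter, 85 mm tall, upright, near the work. Not to be disturbed. Origin: centre of its underside.
Mind the look-alikes: they are no part of the job. There is more than one size of the dish; the job needs the smallest.

How it is judged (in metres and radians):
On the way, in this order (a step that is already met when the one before it is completed fails the run):
1. the guide bar lies flat in the parts tray, released (x of guide_bar in the frame of tray between -0.06 and 0.06 m and y of guide_bar in the frame of tray between -0.05 and 0.05 m and z of guide_bar in the frame of tray between -0.005 and 0.012 m and angle between guide_bar's own z axis and vertical below 0.08 rad and contact force between the fingers and guide_bar below 0.1 N), for 0.2 s.
2. the tongs hold the pin clear above the bore (height (world z) of pin_mid above 0.145 m and contact force between tongs and pin above 0.5 N), for 0.1 s.
At the end, for the whole second after the job is handed in: Guide bar flat (0.08 rad) on the tray floor; pin upright (0.1 rad) on the dish floor, within 50 mm of its centre; tongs in the block's slot, tips within 10 mm of its floor, within 0.25 rad of upright; all released and at rest; can, carburettor, jar within 30 mm of their starts, not toppled (all of step 1 and horizontal distance between pin and dish below 0.05 m and angle between the z axis of pin and the z axis of dish, either way round below 0.1 rad and z of pin_mid in the frame of dish between 0.028 and 0.044 m and x of tongs in the frame of block between -0.02 and 0.02 m and y of tongs in the frame of block between -0.02 and 0.02 m and z of tongs in the frame of block between 0.01 and 0.03 m and angle between tongs's own z axis and vertical below 0.25 rad and linear speed of each of guide_bar, pin, tongs below 0.02 m/s); the robot touches nothing.
It fails at once if the fingers touch the pin: it is handled with the tongs only (contact force between the fingers and pin above 0.3 N).
It fails at once if the spray can is moved by more than 30 mm or knocked over (distance of can from where it was at the start of the episode above 0.03 m or angle between can's own z axis and vertical above 0.4 rad).
It fails at once if the carburettor is moved by more than 30 mm or knocked over (distance of carburettor from where it was at the start of the episode above 0.03 m or angle between carburettor's own z axis and vertical above 0.4 rad).
It fails at once if the jar is moved by more than 30 mm or knocked over (distance of jar from where it was at the start of the episode above 0.03 m or angle between jar's own z axis and vertical above 0.4 rad).
It also fails if it takes over 72 s, if anything falls off the work surface, if the arm or the gripper's body presses on something with over 40 N, if the wrist force passes 120 N, or if a joint passes its speed limit or range.

## Working session

There is one attempt and no reset: what is moved stays moved. The work goes in short steps, Python scripts to look and compute and a tool call to move; the robot and the scene stay as the last step left them, time stands still between calls to the robot, and variables do not carry over. Pictures are saved under pics/ and viewed, at most 10 in all, crops included, and the job is handed in when it is done.

Besides the shell and the picture viewer there is one more tool, called by a JSON object that holds its "fn" and its "kwargs". apply_moves: Moves the arm, as the interface text tells. Its arguments: {"type":"object","properties":{"deltas":{"type":"array"}},"required":["deltas"]}

```bash
mkdir -p pics; ls; cat > h.py <<'E'
import numpy as np, cv2
from plant import ctrl
from scipy.spatial.transform import Rotation as R
def snap(n,f=None):
    o=ctrl.get_obs(); im=ctrl.snapshot(n)
    if f: cv2.imwrite('pics/'+f,im[:,:,::-1])
    return im,o
def cam(n,o=None):
    p=ctrl.camera_params(n); K=np.array([[p['fx'],0,p['cx']],[0,p['fy'],p['cy']],[0,0,1.]])
    if 'cam_to_world' in p: T=np.array(p['cam_to_world'])
    else:
        W=np.eye(4); W[:3,:3]=R.from_euler('xyz',o['orientation'],degrees=True).as_matrix(); W[:3,3]=o['tool_pos']
        T=W@np.array(p['mount'])
    return K,np.array(p['dist_coeffs'],float),T
def ray(c,px):
    K,d,T=c; u=cv2.undistortPoints(np.array(px,float).reshape(-1,1,2),K,d).reshape(-1,2)
    v=np.c_[u[:,0],-u[:,1],-np.ones(len(u))]@T[:3,:3].T
    return T[:3,3],v/np.linalg.norm(v,axis=1)[:,None]
def plane(c,px,z):
    o,v=ray(c,px); return o+v*((z-o[2])/v[:,2])[:,None]
def proj(c,P):
    K,d,T=c; q=(np.atleast_2d(P)-T[:3,3])@T[:3,:3]
    return cv2.projectPoints(q*[1,-1,-1],np.zeros(3),np.zeros(3),K,d)[0].reshape(-1,2)
def tri(c1,p1,c2,p2):
    a,u=ray(c1,p1); b,v=ray(c2,p2); out=[]
    for i in range(len(u)):
        s=np.linalg.lstsq(np.c_[u[i],-v[i]],b-a,rcond=None)[0]
        x,y=a+s[0]*u[i],b+s[1]*v[i]; out.append(np.r_[(x+y)/2,np.linalg.norm(x-y)])
    return np.array(out)
E
python3 - <<'E'
from h import *
np.set_printoptions(precision=4,suppress=True)
snap('scene','s0.png');snap('top','t0.png')
for n in('scene','top'): print(ctrl.camera_params(n))
print(ctrl.camera_params('wrist')); print(ctrl.get_obs())
E
```

```text
pics
{'fx': 593.1019595226854, 'fy': 593.1019595226854, 'cx': 319.87503797109895, 'cy': 227.71910803581213, 'dist_coeffs': array([-0.1233,  0.    ,  0.    ,  0.    ,  0.    ]), 'cam_to_world': array([[ 0.0336, -0.6967,  0.7166,  1.4312],
       [ 0.9993,  0.0118, -0.0353, -0.1697],
       [ 0.0161,  0.7173,  0.6966,  1.0253],
       [ 0.    ,  0.    ,  0.    ,  1.    ]])}
{'fx': 623.2506932770515, 'fy': 623.2506932770515, 'cx': 323.89833720196856, 'cy': 236.70828662829268, 'dist_coeffs': array([0.0033, 0.    , 0.    , 0.    , 0.    ]), 'cam_to_world': array([[ 0.0184,  0.9927, -0.1188,  0.2384],
       [-0.9998,  0.0181, -0.0036, -0.1033],
       [-0.0014,  0.1188,  0.9929,  1.7645],
       [ 0.    ,  0.    ,  0.    ,  1.    ]])}
{'fx': 341.1360761890209, 'fy': 341.1360761890209, 'cx': 319.92944508737526, 'cy': 238.32405765472484, 'dist_coeffs': array([-0.0049,  0.    ,  0.    ,  0.    ,  0.    ]), 'mount': array([[ 0.0001,  0.9671,  0.2545,  0.0696],
       [ 1.    , -0.0001,  0.0001, -0.0007],
       [ 0.0001,  0.2545, -0.9671, -0.1573],
       [ 0.    ,  0.    ,  0.    ,  1.    ]])}
{'clock': 0.1, 'joint_pos': array([-47.4928,  20.5898,   0.6404,  -0.0181, -70.1346, -16.5063]), 'qvel': array([ 0.0557, -0.1628,  0.0964, -0.0163,  0.0637, -0.0067]), 'tau': array([  0.0003, -58.4163,  29.375 ,   7.0154,   0.0102,  -0.0001]), 'tool_pos': array([ 0.2957, -0.6063,  0.2257]), 'orientation': array([ 179.9146,   -0.0075, -154.0053]), 'force': array([-1.0232,  1.145 , -0.3893]), 'moment': array([ 0.0093, -0.0509, -0.0493]), 'gripper_force': 0.0, 'opening': 0.08723781333620378}
```

View pics/s0.png

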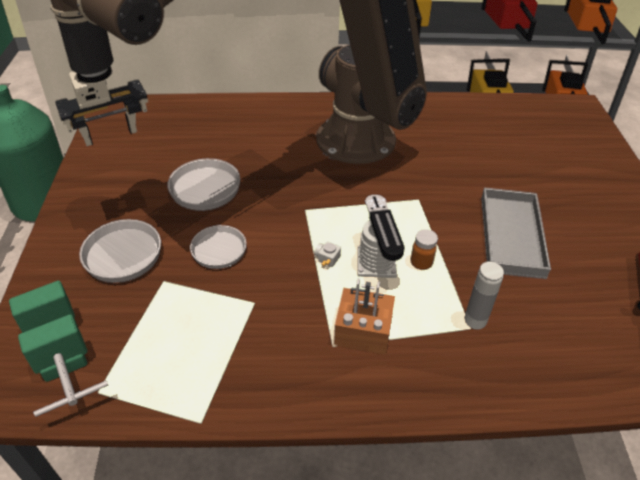

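View pics/t0.png

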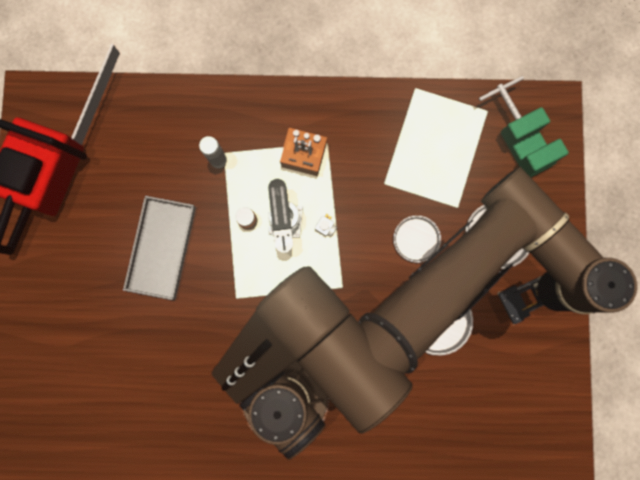

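The scene picture shows the bar over the cylinder from (375,203) to (390,252), the block at (365,318), the tray at (515,232) and the smallest dish at (218,247). In the top picture they are at (280,215), (303,150), (159,248) and (417,239). I'll look at enlarged crops.

```bash
python3 - <<'E'
from h import *
t=cv2.imread('pics/t0.png')[115:285,195:345]; s=cv2.imread('pics/s0.png')[185:355,300:450]
f=lambda a: cv2.resize(a,None,fx=2.66,fy=3.5,interpolation=cv2.INTER_CUBIC)
cv2.imwrite('pics/c0.png',np.hstack([f(t),f(s)])[:600,:800])
np.set_printoptions(precision=4,suppress=True)
ct,cs=cam('top'),cam('scene')
print('tray rim',plane(ct,[(146,198),(194,203),(176,299),(125,292)],.035))
print('tray rim s',plane(cs,[(486,190),(537,193),(548,273),(490,266)],.035))
print('dish',tri(ct,[(417,239)],cs,[(218,246)]))
print('bar nose/tail z.132',plane(ct,[(278,180),(284,258)],.128))
print('block',plane(ct,[(287,128),(327,135),(320,174),(281,165)],.07))
# dish fits
for n,c in(('top',ct),('scene',cs)):
    im=cv2.imread('pics/%s0.png'%n[0]); h=cv2.cvtColor(im,cv2.COLOR_BGR2HSV)
    m=((h[...,1]<60)&(h[...,2]>110)).astype(np.uint8)
    for q in cv2.findContours(m,cv2.RETR_EXTERNAL,cv2.CHAIN_APPROX_NONE)[0]:
        if 800<cv2.contourArea(q)<9000:
            P=plane(c,q.reshape(-1,2),.022); (x,y),w,a=cv2.minAreaRect(P[:,:2].astype(np.float32)); print(n,q.mean((0,1)),x,y,w,a)
E
```

```text
tray rim [[0.5459 0.4059 0.035 ]
 [0.5341 0.2701 0.035 ]
 [0.2646 0.3082 0.035 ]
 [0.2813 0.4501 0.035 ]]
tray rim s [[0.2784 0.3192 0.035 ]
 [0.2914 0.4546 0.035 ]
 [0.5696 0.3964 0.035 ]
 [0.5445 0.2651 0.035 ]]
dish [[ 0.4465 -0.3617  0.0114  0.0021]]
bar nose/tail z.132 [[0.5846 0.0281 0.128 ]
 [0.3758 0.0066 0.128 ]]
block [[ 0.7453  0.0116  0.07  ]
 [ 0.7273 -0.1006  0.07  ]
 [ 0.6159 -0.0832  0.07  ]
 [ 0.6394  0.0256  0.07  ]]
top [454.7153 334.    ] 0.17395764589309692 -0.46066489815711975 (0.06133465841412544, 0.16725589334964752) 45.11444091796875
top [417.3529 238.3162] 0.4490151107311249 -0.35677725076675415 (0.12269853055477142, 0.130988210439682) 45.14263916015625
top [158.3452 247.6477] 0.4091414213180542 0.3672671318054199 (0.14198580384254456, 0.27222007513046265) 80.03243255615234
top [435.8985 147.6209] 0.7121382355690002 -0.4126761555671692 (0.22115635871887207, 0.3007160425186157) 72.85690307617188
scene [ 71.6392 459.6266] 0.9873359799385071 -0.5909190773963928 (0.062454551458358765, 0.11763335019350052) 1.312766194343567
scene [217.6143 245.5857] 0.45364925265
[... 260 characters left out ...]
470726013183594 (0.16836965084075928, 0.3740037977695465) 78.65762329101562
scene [  8.0484 242.5484] 0.411297470331192 -0.8642507195472717 (0.4122706651687622, 0.08323252201080322) 19.744579315185547
scene [202.2485 179.4303] 0.2033669352531433 -0.42757657170295715 (0.16498571634292603, 0.185802161693573) 44.320804595947266
scene [632.6298 106.    ] -0.22374364733695984 0.945360004901886 (0.08120120316743851, 0.72255939245224) 65.01275634765625
scene [606.9876  74.7329] -0.37478235363960266 0.9217555522918701 (0.11900785565376282, 0.5162302851676941) 57.33362579345703
scene [500.2968  59.6941] -0.43023866415023804 0.593777060508728 (0.6757299304008484, 0.26890310645103455) 89.96597290039062
```

View pics/c0.png

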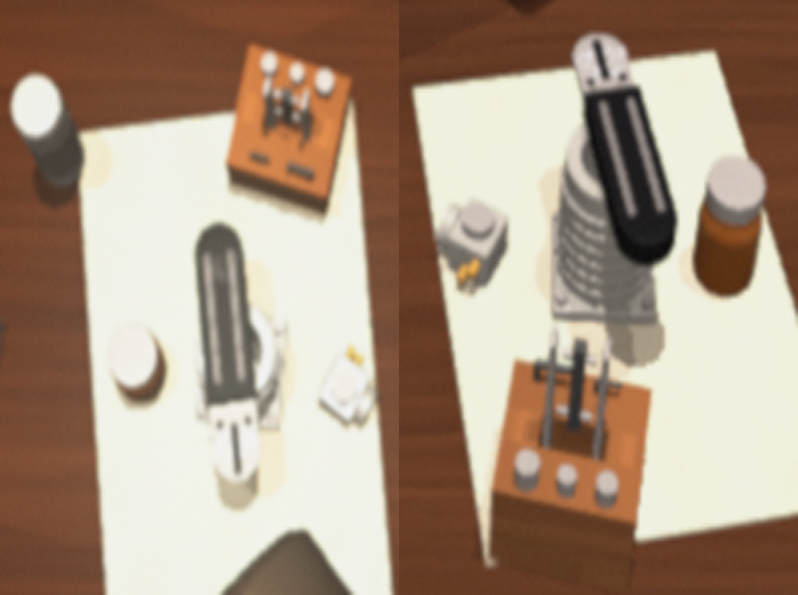

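The crops show the bar's nose at top px (277,179) and its tail at (284,252). The sockets stand on the block's far side, the carburettor is to the right and the jar to the left. I'll go above the bar and look with the wrist camera.

{"fn": "apply_moves", "kwargs": {"deltas": [{"fingers": 87,"delta_pos": [-100,80,-55],"angular": [0,0,4]},{"fingers": 87,"delta_pos": [-443,479,-55],"angular": [0,0,20]},{"fingers": 87,"delta_pos": [-443,479,-55],"angular": [0,0,20]},{"fingers": 87,"delta_pos": [-443,479,-55],"angular": [0,0,20]},{"fingers": 87,"delta_pos": [-443,479,-55],"angular": [0,0,20]},{"fingers": 87,"delta_pos": [-443,479,-55],"angular": [0,0,20]},{"fingers": 87,"delta_pos": [-443,479,-55],"angular": [0,0,20]},{"fingers": 87,"delta_pos": [-443,479,-55],"angular": [0,0,20]},{"fingers": 87,"delta_pos": [-443,479,-55],"angular": [0,0,20]},{"fingers": 87,"delta_pos": [-443,479,-55],"angular": [0,0,20]}]}}

```text
clock: 1.1
tool_pos: [0.4398, -0.1327, 0.2725]
orientation: [180.0, 0.0, -174.0]
force: [1.5, -1.0, -0.3]
opening: 0.0869
gripper_force: 0.0
```

```bash
cat >> h.py <<'E'
def go(p,yaw,n=''):
    "tool-frame delta from now to TCP p (m), yaw deg, tool down"
    o=ctrl.get_obs(); A=R.from_euler('xyz',o['orientation'],degrees=True); B=R.from_euler('xyz',[180,0,yaw],degrees=True)
    print(n,'d_mm',(A.inv().apply(np.array(p)-o['tool_pos'])*1000).round(1),'rot',(A.inv()*B).as_rotvec(degrees=True).round(1))
E
python3 -c "
from h import *
go((.485,.018,.28),-174)"
```

```text
d_mm [-60.7 145.1  -7.4] rot [ 0.  0. -0.]
```

{"fn": "apply_moves", "kwargs": {"deltas": [{"fingers": 87,"delta_pos": [-20,46,-7],"angular": [0,0,0]},{"fingers": 87,"delta_pos": [-61,145,-7],"angular": [0,0,0]},{"fingers": 87,"delta_pos": [-61,145,-7],"angular": [0,0,0]},{"fingers": 87,"delta_pos": [-61,145,-7],"angular": [0,0,0]},{"fingers": 87,"delta_pos": [-61,145,-7],"angular": [0,0,0]},{"fingers": 87,"delta_pos": [-61,145,-7],"angular": [0,0,0]}]}}

```text
clock: 1.7
tool_pos: [0.485, 0.0155, 0.279]
orientation: [-180.0, -0.1, -174.0]
force: [0.5, 0.6, -0.6]
opening: 0.0869
gripper_force: 0.0
```

```bash
python3 - <<'E'
from h import *
im,o=snap('wrist','w1.png'); np.save('w1.npy',np.r_[o['tool_pos'],o['orientation']]); print(o['tool_pos'],o['orientation'])
c=cam('wrist',o)
h=cv2.cvtColor(im,cv2.COLOR_RGB2HSV); m=(h[...,2]<75).astype(np.uint8)
for q in cv2.findContours(m,cv2.RETR_EXTERNAL,cv2.CHAIN_APPROX_NONE)[0]:
    if cv2.contourArea(q)>2000:
        P=plane(c,q.reshape(-1,2),.132)[:,:2].astype(np.float32); print(q.mean((0,1)),cv2.minAreaRect(P))
E
```

```text
[0.48502847 0.01553769 0.2789921 ] [-1.79984685e+02 -5.33938366e-02 -1.73977651e+02]
[390.23054616 292.19429676] ((0.5391024947166443, 0.026879966259002686), (0.47541430592536926, 0.7162883281707764), 5.755226135253906)
```

View pics/w1.png

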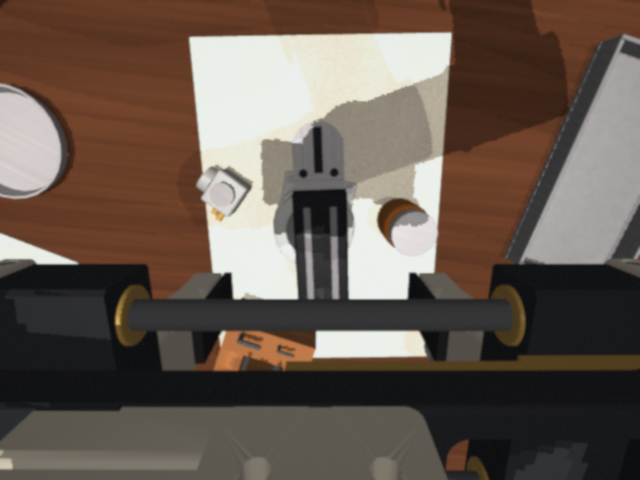

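The wrist picture shows the sheath's edge at row 191 (columns 293–347), the tail end at (317,123), and the sheath running down to (299–347, 290). The jar's lid is at (411,232) and the carburettor at (223,190).

```bash
python3 - <<'E'
from h import *
np.set_printoptions(precision=4,suppress=True)
w=np.load('w1.npy'); c=cam('wrist',dict(tool_pos=w[:3],orientation=w[3:])); cs=cam('scene')
print(tri(c,[(293,191),(347,191)],cs,[(369.5,212),(390.2,210)]))
P=plane(c,[(293,191),(347,191),(299,290),(348,290)],.132);print(P)
print('tail',plane(c,[(317,123)],.124)); print('axis',np.degrees(np.arctan2(*(P[2]+P[3]-P[0]-P[1])[1::-1])))
# rough cylinder: flange/mouth arc points
print('mouth left edge', plane(c,[(275,222),(285,262)],.11))
ct=cam('top'); print('cyl mouth right(top)',plane(ct,[(195+284/2.66,115+345/3.5)],.11))
E
```

```text
[[ 0.4561 -0.0121  0.1252  0.0026]
 [ 0.4508  0.036   0.1255  0.0012]]
[[ 0.455  -0.013   0.132 ]
 [ 0.45    0.0349  0.132 ]
 [ 0.549   0.0009  0.132 ]
 [ 0.544   0.0477  0.132 ]]
tail [[0.395  0.0023 0.124 ]]
axis 8.058981972944798
mouth left edge [[ 0.4898 -0.0293  0.11  ]
 [ 0.5298 -0.0164  0.11  ]]
cyl mouth right(top) [[ 0.4978 -0.0367  0.11  ]]
```

{"fn": "apply_moves", "kwargs": {"deltas": [{"fingers": 87,"delta_pos": [-12,0,40],"angular": [0,0,-2]},{"fingers": 87,"delta_pos": [-12,0,80],"angular": [0,0,-2]},{"fingers": 87,"delta_pos": [-12,0,120],"angular": [0,0,-2]},{"fingers": 87,"delta_pos": [-12,0,145],"angular": [0,0,-2]},{"fingers": 87,"delta_pos": [-12,0,162],"angular": [0,0,-2]},{"fingers": 87,"delta_pos": [-12,0,162],"angular": [0,0,-2]},{"fingers": 40,"delta_pos": [-12,0,162],"angular": [0,0,-2]},{"fingers": 40,"delta_pos": [-12,0,162],"angular": [0,0,-2]},{"fingers": 40,"delta_pos": [-12,0,162],"angular": [0,0,-2]},{"fingers": 40,"delta_pos": [-12,0,162],"angular": [0,0,-2]}]}}

```text
clock: 2.75
tool_pos: [0.4979, 0.0173, 0.1182]
orientation: [180.0, 0.1, -172.0]
force: [-0.9, -0.7, -0.5]
opening: 0.0605
gripper_force: 0.0
```

{"fn": "apply_moves", "kwargs": {"deltas": [{"fingers": 40,"delta_pos": [0,0,0],"angular": [0,0,0]},{"fingers": 40,"delta_pos": [0,0,0],"angular": [0,0,0]},{"fingers": 40,"delta_pos": [0,0,-20],"angular": [0,0,0]},{"fingers": 40,"delta_pos": [0,0,-50],"angular": [0,0,0]},{"fingers": 40,"delta_pos": [0,0,-80],"angular": [0,0,0]},{"fingers": 40,"delta_pos": [0,0,-100],"angular": [0,0,0]},{"fingers": 40,"delta_pos": [0,0,-100],"angular": [0,0,0]}]}}

```text
clock: 3.45
tool_pos: [0.4987, 0.0176, 0.2199]
orientation: [180.0, 0.3, -172.0]
force: [1.0, -0.2, -2.6]
opening: 0.0499
gripper_force: 30.0
```

```bash
python3 - <<'E'
from h import *
snap('wrist','w2.png'); o=ctrl.get_obs(); print(o['tool_pos'],o['orientation'])
go((.4146,.366,.20),-188,'above tray')
E
```

```text
[0.49763425 0.01748854 0.2179014 ] [ 1.79949883e+02  1.02929208e-01 -1.72001044e+02]
above tray d_mm [ 33.8 356.7  18.2] rot [ 0.1  0.1 16. ]
```

View pics/w2.png

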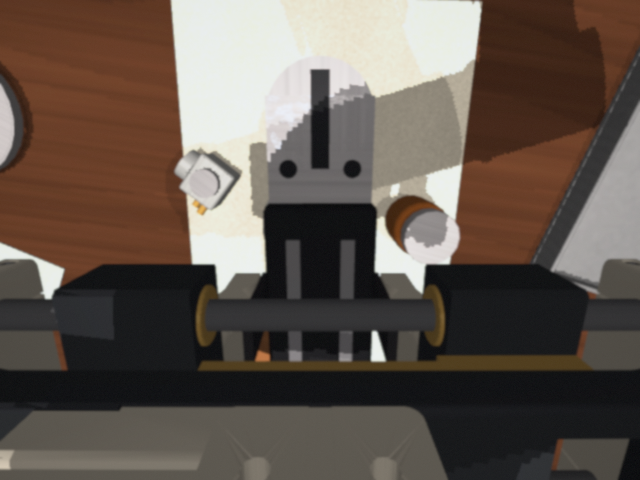

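The bar is held level and square in the grip (columns 265–376). Next is the tray.

{"fn": "apply_moves", "kwargs": {"deltas": [{"fingers": 40,"delta_pos": [3,30,0],"angular": [0,0,2]},{"fingers": 40,"delta_pos": [34,357,0],"angular": [0,0,16]},{"fingers": 40,"delta_pos": [34,357,0],"angular": [0,0,16]},{"fingers": 40,"delta_pos": [34,357,0],"angular": [0,0,16]},{"fingers": 40,"delta_pos": [34,357,0],"angular": [0,0,16]},{"fingers": 40,"delta_pos": [34,357,0],"angular": [0,0,16]},{"fingers": 40,"delta_pos": [34,357,0],"angular": [0,0,16]},{"fingers": 40,"delta_pos": [34,357,0],"angular": [0,0,16]},{"fingers": 40,"delta_pos": [34,357,0],"angular": [0,0,16]},{"fingers": 40,"delta_pos": [34,357,0],"angular": [0,0,16]}]}}

```text
clock: 4.5
tool_pos: [0.4129, 0.3659, 0.215]
orientation: [-179.8, -0.1, 172.1]
force: [-0.5, -0.7, -2.6]
opening: 0.0496
gripper_force: 30.0
```

```bash
python3 - <<'E'
from h import *
go((.4146,.366,.04),-188,'above tray')
im,o=snap('wrist'); c=cam('wrist',o)
h=cv2.cvtColor(im,cv2.COLOR_RGB2HSV); 
T=cam('top'); S=cam('scene')
# tray far/near short edges in the wrist view, check against estimate
a=np.radians(-8.1); ex=np.array([np.cos(a),np.sin(a)]); ey=np.array([-ex[1],ex[0]])
P=[np.r_[np.array([.4095,.3625])+i*.135*ex+j*.07*ey,.035] for i in(-1,1) for j in(-1,1)]
q=proj(c,P); print(q)
im=im.copy(); [cv2.circle(im,tuple(map(int,x)),5,(255,0,0),1) for x in q if abs(x).max()<900]; cv2.imwrite('pics/w3.png',im[:,:,::-1])
E
```

```text
above tray d_mm [ -2.1   0.9 175. ] rot [-0.2 -0.1  0.1]
[[241.30068815  70.2672276 ]
 [395.63007544  70.67393258]
 [254.65360765 336.42885748]
 [381.15063865 337.11067229]]
```

View pics/w3.png

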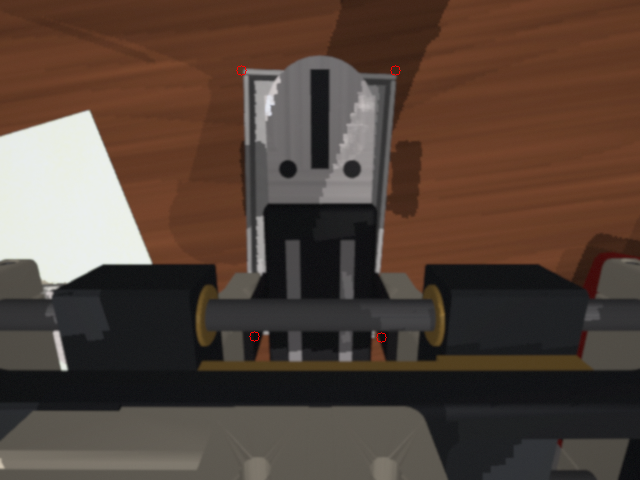

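The tray's rim corners at (244,72) and (393,76) match the estimate, so I'll lower the bar. I'll open only slightly inside the tray.

{"fn": "apply_moves", "kwargs": {"deltas": [{"fingers": 40,"delta_pos": [-1,1,50],"angular": [0,0,0]},{"fingers": 40,"delta_pos": [-1,1,100],"angular": [0,0,0]},{"fingers": 40,"delta_pos": [-1,1,150],"angular": [0,0,0]},{"fingers": 40,"delta_pos": [-1,1,180],"angular": [0,0,0]},{"fingers": 40,"delta_pos": [-1,1,192],"angular": [0,0,0]},{"fingers": 40,"delta_pos": [-1,1,199],"angular": [0,0,0]},{"fingers": 40,"delta_pos": [-1,1,199],"angular": [0,0,0]},{"fingers": 40,"delta_pos": [-1,1,199],"angular": [0,0,0]}]}}

```text
clock: 5.35
tool_pos: [0.416, 0.3677, 0.0199]
orientation: [179.9, 0.1, 172.0]
force: [-0.1, 0.4, -2.8]
opening: 0.0497
gripper_force: 30.0
```

{"fn": "apply_moves", "kwargs": {"deltas": [{"fingers": 40,"delta_pos": [0,0,3],"angular": [0,0,0]},{"fingers": 40,"delta_pos": [0,0,5],"angular": [0,0,0]},{"fingers": 40,"delta_pos": [0,0,5],"angular": [0,0,0]}]}}

```text
clock: 5.65
tool_pos: [0.4152, 0.3669, 0.0137]
orientation: [180.0, 0.0, 172.0]
force: [0.4, -0.2, -2.9]
opening: 0.0498
gripper_force: 30.0
```

Bar bottom is about 1 mm above the floor. I'll release it and rise.

{"fn": "apply_moves", "kwargs": {"deltas": [{"fingers": 62,"delta_pos": [0,0,0],"angular": [0,0,0]},{"fingers": 62,"delta_pos": [0,0,0],"angular": [0,0,0]},{"fingers": 62,"delta_pos": [0,0,0],"angular": [0,0,0]},{"fingers": 62,"delta_pos": [0,0,-10],"angular": [0,0,0]},{"fingers": 62,"delta_pos": [0,0,-40],"angular": [0,0,0]},{"fingers": 80,"delta_pos": [0,0,-90],"angular": [0,0,0]},{"fingers": 80,"delta_pos": [0,0,-140],"angular": [0,0,0]},{"fingers": 80,"delta_pos": [0,0,-190],"angular": [0,0,0]},{"fingers": 80,"delta_pos": [0,0,-240],"angular": [0,0,0]},{"fingers": 80,"delta_pos": [0,0,-260],"angular": [0,0,0]}]}}

```text
clock: 6.65
tool_pos: [0.4164, 0.3678, 0.2802]
orientation: [179.6, 0.3, 172.0]
force: [0.4, 0.6, -0.0]
opening: 0.0798
gripper_force: 0.0
```

```bash
python3 - <<'E'
from h import *
o=ctrl.get_obs(); print(o['tool_pos'],o['opening'])
im,o=snap('wrist'); cv2.imwrite('pics/w4.png',im[:,:,::-1])
ims,_=snap('scene'); imt,_=snap('top'); cv2.imwrite('pics/s1.png',ims[:,:,::-1]); cv2.imwrite('pics/t1.png',imt[:,:,::-1])
f=lambda a,s: cv2.resize(a,s,interpolation=cv2.INTER_CUBIC)
v=np.hstack([f(im,(400,300)),f(ims[150:300,300:500],(400,300))])
v2=np.hstack([f(imt[115:265,220:370],(400,300)),f(ims[185:355,300:450],(400,300))])
cv2.imwrite('pics/c1.png',np.vstack([v,v2])[:,:,::-1])
go((.60,-.02,.32),-172)
E
```

```text
[0.41641463 0.36780134 0.28023814] 0.07982724902060863
 d_mm [-236.7 -357.6  -45.2] rot [  0.2   0.1 -16. ]
```

View pics/c1.png

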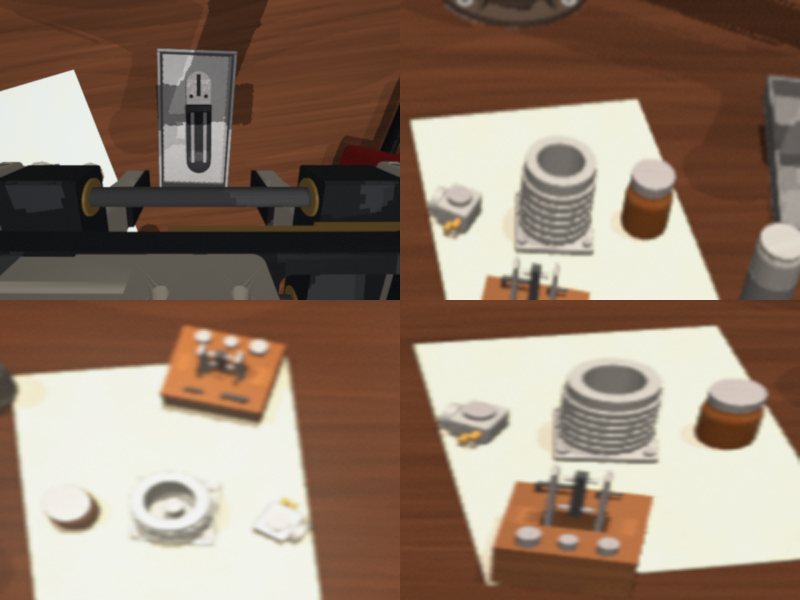

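The bar lies in the tray. The crops also show the open bore with the pin in it and the tongs' two arms and spine in the block. I'll look at the bore and the block from close by.

```bash
python3 - <<'E'
from h import *
go((.575,-.015,.30),-189)
E
```

```text
d_mm [-211.2 -356.2  -25.2] rot [0.2 0.1 1. ]
```

{"fn": "apply_moves", "kwargs": {"deltas": [{"fingers": 80,"delta_pos": [-20,-34,-25],"angular": [0,0,0]},{"fingers": 80,"delta_pos": [-211,-356,-20],"angular": [0,0,1]},{"fingers": 80,"delta_pos": [-211,-356,-20],"angular": [0,0,1]},{"fingers": 80,"delta_pos": [-211,-356,-20],"angular": [0,0,1]},{"fingers": 80,"delta_pos": [-211,-356,-20],"angular": [0,0,1]},{"fingers": 80,"delta_pos": [-211,-356,-20],"angular": [0,0,1]},{"fingers": 80,"delta_pos": [-211,-356,-20],"angular": [0,0,1]},{"fingers": 80,"delta_pos": [-211,-356,-20],"angular": [0,0,1]},{"fingers": 80,"delta_pos": [-211,-356,-20],"angular": [0,0,1]},{"fingers": 80,"delta_pos": [-211,-356,-20],"angular": [0,0,1]}]}}

```text
clock: 7.8
tool_pos: [0.5745, -0.0182, 0.2914]
orientation: [-179.9, -0.2, 170.8]
force: [-0.4, 0.1, 0.1]
opening: 0.0802
gripper_force: 0.0
```

```bash
python3 - <<'E'
from h import *
im,o=snap('wrist','w5.png'); np.save('w5.npy',np.r_[o['tool_pos'],o['orientation']]); print(o['tool_pos'],o['orientation'])
go((.765,-.045,.30),-189)
E
```

```text
[ 0.57449721 -0.01817537  0.29142511] [-179.90604654   -0.18120257  170.77724486]
 d_mm [-192.9    2.6   -8.9] rot [-0.1 -0.2 -0.2]
```

{"fn": "apply_moves", "kwargs": {"deltas": [{"fingers": 80,"delta_pos": [-40,3,-9],"angular": [0,0,0]},{"fingers": 80,"delta_pos": [-80,3,-9],"angular": [0,0,0]},{"fingers": 80,"delta_pos": [-120,3,-9],"angular": [0,0,0]},{"fingers": 80,"delta_pos": [-160,3,-9],"angular": [0,0,0]},{"fingers": 80,"delta_pos": [-193,3,-9],"angular": [0,0,0]},{"fingers": 80,"delta_pos": [-193,3,-9],"angular": [0,0,0]},{"fingers": 80,"delta_pos": [-193,3,-9],"angular": [0,0,0]}]}}

```text
clock: 8.55
tool_pos: [0.7655, -0.0411, 0.3]
orientation: [-180.0, -0.2, 171.0]
force: [-0.2, -0.8, -0.2]
opening: 0.0797
gripper_force: 0.0
```

```bash
python3 - <<'E'
from h import *
im,o=snap('wrist','w6.png'); np.save('w6.npy',np.r_[o['tool_pos'],o['orientation']]); print(o['tool_pos'],o['orientation'])
a=cv2.imread('pics/w5.png')[100:300,220:420]; b=cv2.imread('pics/w6.png')[100:300,220:420]
f=lambda a: cv2.resize(a,(400,400),interpolation=cv2.INTER_CUBIC)
cv2.imwrite('pics/c2.png',np.hstack([f(a),f(b)]))
E
```

```text
[ 0.7655142  -0.04112177  0.30004194] [-179.95941118   -0.18410964  171.04141733]
```

View pics/c2.png

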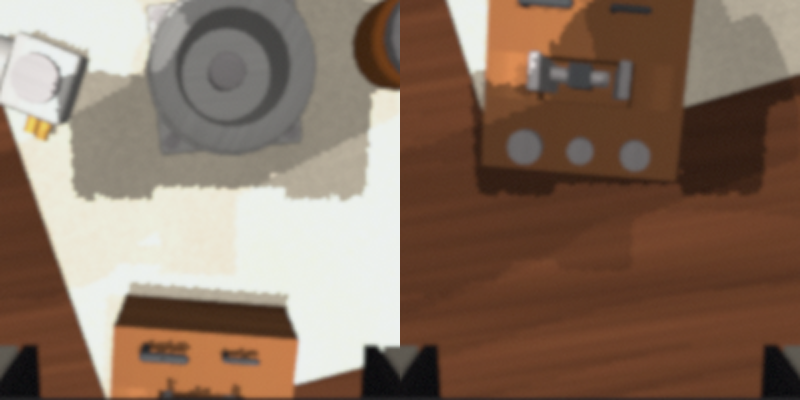

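In the crop, the bore's mouth is centred at wrist px (336.5,133) and the pin top at (333.5,135). The tongs' arm tops are at about px (287,136) and (332.5,140), with the block's near edge sloping about 4.5°.

```bash
python3 - <<'E'
from h import *
np.set_printoptions(precision=4,suppress=True)
L=lambda n:(lambda w:cam('wrist',dict(tool_pos=w[:3],orientation=w[3:])))(np.load(n+'.npy'))
a,b=L('w5'),L('w6'); cs,ct=cam('scene'),cam('top')
print('mouth',plane(a,[(336.5,133)],.11),plane(ct,[(284.5,216.5)],.11),'pin',plane(a,[(333.5,135)],.072),plane(ct,[(284.9,218.5)],.072))
# mouth in scene crop c1 upper right: ellipse centre (561,161)
print('mouth tri', tri(a,[(336.5,133)],cs,[(300+(561-400)/2,150+161/2)]))
A=[(220+134/2,136),(220+225/2,140)]
print('arms tri',tri(b,A,cs,[(358.2,281),(377.6,282)]))
P=plane(b,A,.155); d=P[1]-P[0]; print('arms',P,P.mean(0),np.linalg.norm(d),np.degrees(np.arctan2(d[1],d[0])))
Q=plane(b,[(220+83/2,100+165/2),(220+280/2,100+180/2),(220+88/2,100),(220+293/2,100)],.07); print('block',Q,np.degrees(np.arctan2(*(Q[1]-Q[0])[1::-1])))
Q=plane(b,[(220+124/2,100+147/2),(220+180/2,100+151/2),(220+235/2,100+156/2)],.085); print('sockets',Q)
E
```

```text
mouth [[0.494  0.0091 0.11  ]] [[0.489  0.0094 0.11  ]] pin [[0.4941 0.0076 0.072 ]] [[0.4892 0.0108 0.072 ]]
mouth tri [[0.494  0.0106 0.1035 0.0024]]
arms tri [[ 0.6823 -0.0571  0.1524  0.0021]
 [ 0.6916 -0.02    0.1589  0.0005]]
arms [[ 0.6822 -0.0579  0.155 ]
 [ 0.6914 -0.0201  0.155 ]] [ 0.6868 -0.039   0.155 ] 0.0388752645126615 76.20755657441295
block [[ 0.7228 -0.1027  0.07  ]
 [ 0.7484  0.0058  0.07  ]
 [ 0.6379 -0.0829  0.07  ]
 [ 0.6548  0.0248  0.07  ]] 76.72289110119262
sockets [[ 0.7158 -0.0762  0.085 ]
 [ 0.7226 -0.0468  0.085 ]
 [ 0.7299 -0.0179  0.085 ]]
```

{"fn": "apply_moves", "kwargs": {"deltas": [{"fingers": 70,"delta_pos": [40,-5,0],"angular": [0,0,4.5]},{"fingers": 70,"delta_pos": [78,-10,20],"angular": [0,0,4.5]},{"fingers": 70,"delta_pos": [78,-10,60],"angular": [0,0,4.5]},{"fingers": 70,"delta_pos": [78,-10,100],"angular": [0,0,4.5]},{"fingers": 70,"delta_pos": [78,-10,100],"angular": [0,0,4.5]},{"fingers": 70,"delta_pos": [78,-10,100],"angular": [0,0,4.5]}]}}

```text
clock: 9.2
tool_pos: [0.6867, -0.0397, 0.2039]
orientation: [-180.0, 0.0, 166.6]
force: [0.1, -0.7, 1.4]
opening: 0.0702
gripper_force: 0.0
```

```bash
python3 - <<'E'
from h import *
go((.687,-.039,.111),166.5)
E
```

```text
d_mm [-0.   0.8 92.9] rot [-0.   0.   0.1]
```

{"fn": "apply_moves", "kwargs": {"deltas": [{"fingers": 70,"delta_pos": [0,1,30],"angular": [0,0,0]},{"fingers": 70,"delta_pos": [0,1,60],"angular": [0,0,0]},{"fingers": 70,"delta_pos": [0,1,85],"angular": [0,0,0]},{"fingers": 70,"delta_pos": [0,1,93],"angular": [0,0,0]},{"fingers": 70,"delta_pos": [0,1,93],"angular": [0,0,0]},{"fingers": 48,"delta_pos": [0,1,93],"angular": [0,0,0]},{"fingers": 39.5,"delta_pos": [0,1,93],"angular": [0,0,0]},{"fingers": 39.5,"delta_pos": [0,1,93],"angular": [0,0,0]},{"fingers": 39.5,"delta_pos": [0,1,93],"angular": [0,0,0]},{"fingers": 39.5,"delta_pos": [0,1,93],"angular": [0,0,0]}]}}

```text
clock: 10.2
tool_pos: [0.6877, -0.0392, 0.1101]
orientation: [180.0, 0.1, 166.5]
force: [0.4, -1.2, 2.7]
opening: 0.0406
gripper_force: 6.0
```

{"fn": "apply_moves", "kwargs": {"deltas": [{"fingers": 39,"delta_pos": [0,0,-10],"angular": [0,0,0]},{"fingers": 39,"delta_pos": [0,0,-30],"angular": [0,0,0]},{"fingers": 39,"delta_pos": [0,0,-60],"angular": [0,0,0]},{"fingers": 39,"delta_pos": [0,0,-95],"angular": [0,0,0]},{"fingers": 39,"delta_pos": [0,0,-130],"angular": [0,0,0]},{"fingers": 39,"delta_pos": [30,0,-130],"angular": [0,0,0]},{"fingers": 39,"delta_pos": [70,0,-130],"angular": [0,0,0]},{"fingers": 39,"delta_pos": [116,0,-130],"angular": [0,0,0]},{"fingers": 39,"delta_pos": [116,0,-130],"angular": [0,0,0]},{"fingers": 39,"delta_pos": [116,0,-130],"angular": [0,0,0]}]}}

```text
clock: 11.2
tool_pos: [0.5738, -0.0117, 0.2407]
orientation: [179.9, 0.1, 166.6]
force: [-0.0, 0.1, -0.7]
opening: 0.0388
gripper_force: 4.7
```

```bash
python3 - <<'E'
from h import *
im,o=snap('wrist','w7.png'); np.save('w7.npy',np.r_[o['tool_pos'],o['orientation']]); print(o['tool_pos'],o['opening'])
ims,_=snap('scene','s2.png')
c=cam('wrist',o); print('expect',proj(c,[(.494,.0091,.11),(.494,.0076,.072)]))
f=lambda a: cv2.resize(a,(400,600),interpolation=cv2.INTER_CUBIC)
cv2.imwrite('pics/c3.png',np.hstack([f(im[20:320,220:420]),f(ims[150:300,325:425])]))
E
```

```text
[ 0.57384946 -0.01165526  0.24066459] 0.03881654437340695
expect [[323.56756877 130.77012608]
 [321.54949882 133.18413507]]
```

View pics/c3.png

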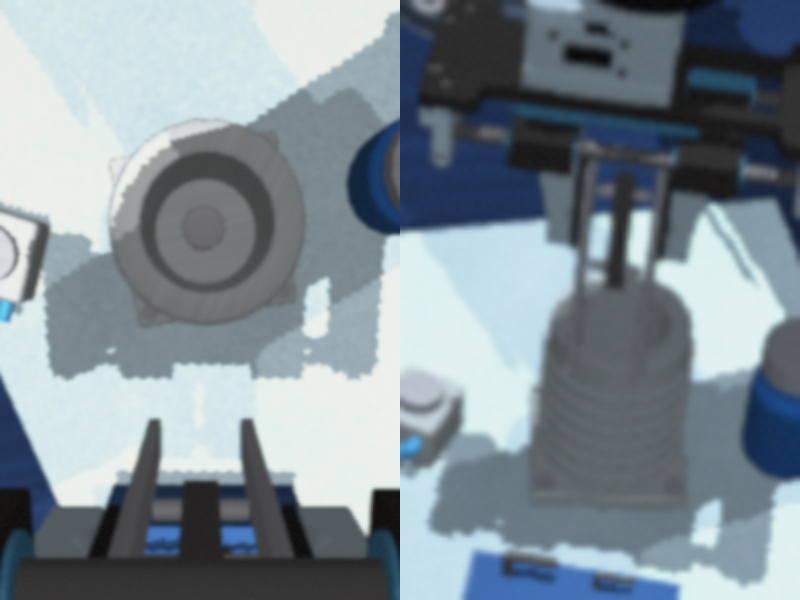

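The bore at wrist px (323.3,131) and the pin at (321.5,133.5) land within a pixel of the prediction. The tongs' tips show at px (296.5,230) and (343.5,230). I'll check the tips against the TCP.

```bash
python3 - <<'E'
from h import *
np.set_printoptions(precision=4,suppress=True)
w=np.load('w7.npy'); c=cam('wrist',dict(tool_pos=w[:3],orientation=w[3:]))
P=plane(c,[(296.5,230),(343.5,230)],w[2]-.091); print(P.mean(0), R.from_euler('xyz',w[3:],degrees=True).inv().apply(P.mean(0)-w[:3]), np.linalg.norm(P[1]-P[0]))
print(plane(c,[(321.5,133.5)],.072))
go((.494,.0078,.23),166.5)
E
```

```text
[ 0.5641 -0.0106  0.1497] [ 0.0099 -0.0013  0.091 ] 0.035157589076933594
[[0.4943 0.0075 0.072 ]]
 d_mm [83.5  0.1  9.9] rot [0.  0.1 0. ]
```

{"fn": "apply_moves", "kwargs": {"deltas": [{"fingers": 39,"delta_pos": [40,0,0],"angular": [0,0,0]},{"fingers": 39,"delta_pos": [82,1,0],"angular": [0,0,0]},{"fingers": 39,"delta_pos": [82,1,0],"angular": [0,0,0]},{"fingers": 39,"delta_pos": [82,1,0],"angular": [0,0,0]},{"fingers": 39,"delta_pos": [82,1,30],"angular": [0,0,0]},{"fingers": 39,"delta_pos": [82,1,50],"angular": [0,0,0]},{"fingers": 39,"delta_pos": [82,1,60],"angular": [0,0,0]},{"fingers": 39,"delta_pos": [82,1,60],"angular": [0,0,0]}]}}

```text
clock: 12.1
tool_pos: [0.4951, 0.0078, 0.1779]
orientation: [-179.9, -0.1, 166.5]
force: [-0.5, 0.3, -1.2]
opening: 0.0391
gripper_force: 4.7
```

```bash
python3 - <<'E'
from h import *
o=ctrl.get_obs(); print(o['tool_pos'],o['force'],o['moment'])
go((.4945,.0085,.117),166.5)
E
```

```text
[0.49514356 0.00777686 0.1778686 ] [-0.45730304  0.27763378 -1.23293224] [-0.04630097 -0.01077038 -0.01695633]
 d_mm [ 0.6  0.7 60.9] rot [-0.1 -0.1 -0. ]
```

{"fn": "apply_moves", "kwargs": {"deltas": [{"fingers": 39,"delta_pos": [0,0,15],"angular": [0,0,0]},{"fingers": 39,"delta_pos": [0,0,30],"angular": [0,0,0]},{"fingers": 39,"delta_pos": [0,0,45],"angular": [0,0,0]},{"fingers": 39,"delta_pos": [0,0,54],"angular": [0,0,0]},{"fingers": 39,"delta_pos": [0,0,60],"angular": [0,0,0]},{"fingers": 39,"delta_pos": [0,0,60],"angular": [0,0,0]}]}}

```text
clock: 12.7
tool_pos: [0.4952, 0.0081, 0.1191]
orientation: [-180.0, -0.0, 166.5]
force: [-0.3, -0.3, -1.0]
opening: 0.0392
gripper_force: 4.7
```

{"fn": "apply_moves", "kwargs": {"deltas": [{"fingers": 34,"delta_pos": [0,0,0],"angular": [0,0,0]},{"fingers": 30,"delta_pos": [0,0,0],"angular": [0,0,0]},{"fingers": 24,"delta_pos": [0,0,0],"angular": [0,0,0]},{"fingers": 20,"delta_pos": [0,0,0],"angular": [0,0,0]},{"fingers": 20,"delta_pos": [0,0,0],"angular": [0,0,0]},{"fingers": 20,"delta_pos": [0,0,0],"angular": [0,0,0]}]}}

```text
clock: 13.3
tool_pos: [0.4956, 0.0084, 0.12]
orientation: [180.0, 0.1, 166.5]
force: [-0.4, 0.1, 4.6]
opening: 0.0288
gripper_force: 30.0
```

{"fn": "apply_moves", "kwargs": {"deltas": [{"fingers": 20,"delta_pos": [0,0,-5],"angular": [0,0,0]},{"fingers": 20,"delta_pos": [0,0,-15],"angular": [0,0,0]},{"fingers": 20,"delta_pos": [0,0,-35],"angular": [0,0,0]},{"fingers": 20,"delta_pos": [0,0,-60],"angular": [0,0,0]},{"fingers": 20,"delta_pos": [0,0,-85],"angular": [0,0,0]},{"fingers": 20,"delta_pos": [0,0,-110],"angular": [0,0,0]},{"fingers": 20,"delta_pos": [0,0,-135],"angular": [0,0,0]},{"fingers": 20,"delta_pos": [0,0,-150],"angular": [0,0,0]},{"fingers": 20,"delta_pos": [0,0,-150],"angular": [0,0,0]},{"fingers": 20,"delta_pos": [0,0,-150],"angular": [0,0,0]}]}}

```text
clock: 14.3
tool_pos: [0.4944, 0.0082, 0.2689]
orientation: [180.0, -0.0, 166.5]
force: [-0.2, -0.9, -3.7]
opening: 0.0285
gripper_force: 30.0
```

```bash
python3 - <<'E'
from h import *
o=ctrl.get_obs(); print(o['tool_pos'],o['force'],o['opening'])
im,_=snap('wrist'); s,_=snap('scene')
cs=cam('scene'); print(proj(cs,[o['tool_pos']+np.array([0,0,-.075])]))
f=lambda a: cv2.resize(a,(400,600),interpolation=cv2.INTER_CUBIC)
cv2.imwrite('pics/c4.png',np.hstack([f(im[20:320,220:420]),f(s[130:280,325:425])])[:,:,::-1])
go((.449,-.358,.27),166.5)
E
```

```text
[0.49444505 0.00819565 0.26889521] [-0.20238973 -0.8639698  -3.67004116] 0.028519554995474813
[[382.50489616 200.23520427]]
 d_mm [ -41.6 -366.4   -1.7] rot [-0.  -0.1 -0. ]
```

View pics/c4.png

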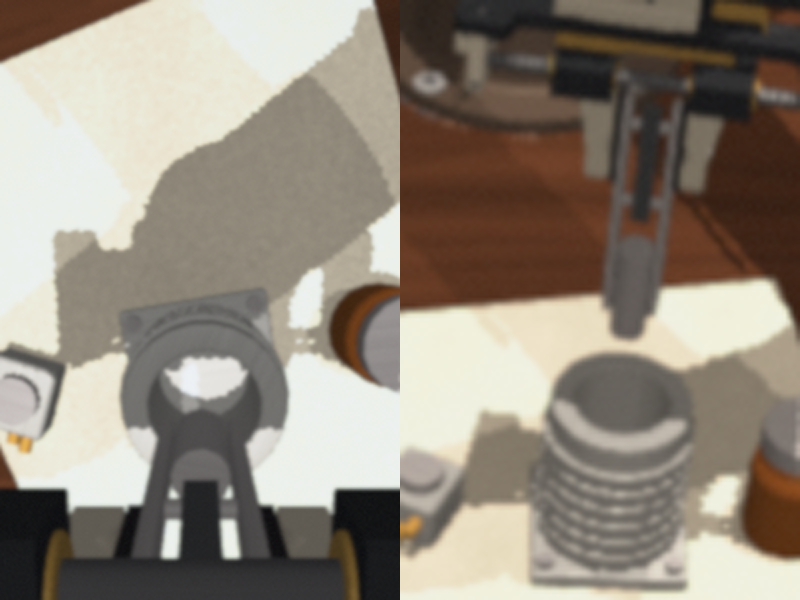

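The pin hangs straight between the arms, above the bore, at scene px (382,200). Now carry it to the dish.

{"fn": "apply_moves", "kwargs": {"deltas": [{"fingers": 20,"delta_pos": [-2,-20,0],"angular": [0,0,0]},{"fingers": 20,"delta_pos": [-6,-60,0],"angular": [0,0,0]},{"fingers": 20,"delta_pos": [-11,-105,0],"angular": [0,0,0]},{"fingers": 20,"delta_pos": [-17,-150,0],"angular": [0,0,0]},{"fingers": 20,"delta_pos": [-22,-195,0],"angular": [0,0,0]},{"fingers": 20,"delta_pos": [-27,-240,0],"angular": [0,0,0]},{"fingers": 20,"delta_pos": [-32,-285,0],"angular": [0,0,0]},{"fingers": 20,"delta_pos": [-37,-325,0],"angular": [0,0,0]},{"fingers": 20,"delta_pos": [-40,-350,0],"angular": [0,0,0]},{"fingers": 20,"delta_pos": [-42,-366,0],"angular": [0,0,0]}]}}

```text
clock: 15.4
tool_pos: [0.4493, -0.3592, 0.2676]
orientation: [180.0, -0.2, 166.4]
force: [-0.3, -0.3, -4.4]
opening: 0.0289
gripper_force: 30.0
```

```bash
python3 - <<'E'
from h import *
im,o=snap('wrist','w8.png'); c=cam('wrist',o); print(o['tool_pos'],o['opening'],o['force'])
h=cv2.cvtColor(im,cv2.COLOR_RGB2HSV); m=((h[...,1]<60)&(h[...,2]>110)).astype(np.uint8)
print(proj(c,[(.449,-.358,.022),(.449-.066,-.358,.022),(.449,-.358+.066,.022),(.449,-.358-.066,.022)]))
for q in cv2.findContours(m,cv2.RETR_EXTERNAL,cv2.CHAIN_APPROX_NONE)[0]:
    if cv2.contourArea(q)>1500:
        q=q.reshape(-1,2); P=plane(c,q,.022); s=(np.abs(np.hypot(P[:,0]-.449,P[:,1]+.358)-.066)<.012)
        if s.sum()>40:
            A=np.c_[2*P[s,:2],np.ones(s.sum())]; x=np.linalg.lstsq(A,(P[s,:2]**2).sum(1),rcond=None)[0]; print('circle',x[:2],np.sqrt(x[2]+x[0]**2+x[1]**2),s.sum(),q.mean(0))
go((.449,-.358,.16),166.5)
E
```

```text
[ 0.44929034 -0.35921057  0.26758008] 0.028872035555201053 [-0.30336352 -0.29123519 -4.39365854]
[[322.06990026 208.2254107 ]
 [308.61472556 152.85391239]
 [376.34369161 195.23429639]
 [268.83553302 220.97522432]]
circle [ 0.44712669 -0.36247452] 0.056325645612738985 144 [313.76095618 201.21513944]
 d_mm [  0.6   2.2 107.7] rot [-0.  -0.2 -0.1]
```

{"fn": "apply_moves", "kwargs": {"deltas": [{"fingers": 20,"delta_pos": [0,0,30],"angular": [0,0,0]},{"fingers": 20,"delta_pos": [0,0,70],"angular": [0,0,0]},{"fingers": 20,"delta_pos": [0,0,110],"angular": [0,0,0]},{"fingers": 20,"delta_pos": [0,0,135],"angular": [0,0,0]},{"fingers": 20,"delta_pos": [0,0,145],"angular": [0,0,0]},{"fingers": 20,"delta_pos": [0,0,150],"angular": [0,0,0]},{"fingers": 20,"delta_pos": [0,0,150],"angular": [0,0,0]},{"fingers": 20,"delta_pos": [0,0,150],"angular": [0,0,0]}]}}

```text
clock: 16.25
tool_pos: [0.4514, -0.3578, 0.1207]
orientation: [-180.0, 0.1, 166.5]
force: [0.6, 0.1, -2.7]
opening: 0.0288
gripper_force: 30.0
```

{"fn": "apply_moves", "kwargs": {"deltas": [{"fingers": 20,"delta_pos": [0,0,2],"angular": [0,0,0]},{"fingers": 20,"delta_pos": [0,0,4],"angular": [0,0,0]},{"fingers": 20,"delta_pos": [0,0,5],"angular": [0,0,0]},{"fingers": 20,"delta_pos": [0,0,5],"angular": [0,0,0]}]}}

```text
clock: 16.65
tool_pos: [0.4503, -0.3575, 0.1144]
orientation: [180.0, 0.0, 166.5]
force: [0.3, -0.3, -3.4]
opening: 0.0285
gripper_force: 30.0
```

{"fn": "apply_moves", "kwargs": {"deltas": [{"fingers": 20,"delta_pos": [0,0,1],"angular": [0,0,0]},{"fingers": 20,"delta_pos": [0,0,2],"angular": [0,0,0]},{"fingers": 20,"delta_pos": [0,0,2],"angular": [0,0,0]}]}}

```text
clock: 16.95
tool_pos: [0.451, -0.3579, 0.1139]
orientation: [-180.0, 0.1, 166.5]
force: [-1.6, 3.0, 8.8]
opening: 0.0288
gripper_force: 30.0
```

The pin is on the dish floor. I'll open slowly to the carrying width and rise.

{"fn": "apply_moves", "kwargs": {"deltas": [{"fingers": 30,"delta_pos": [0,0,-1],"angular": [0,0,0]},{"fingers": 32,"delta_pos": [0,0,-1],"angular": [0,0,0]},{"fingers": 35,"delta_pos": [0,0,-1],"angular": [0,0,0]},{"fingers": 38.5,"delta_pos": [0,0,-1],"angular": [0,0,0]},{"fingers": 38.5,"delta_pos": [0,0,-1],"angular": [0,0,0]},{"fingers": 38.5,"delta_pos": [0,0,-1],"angular": [0,0,0]},{"fingers": 38.5,"delta_pos": [0,0,-6],"angular": [0,0,0]},{"fingers": 38.5,"delta_pos": [0,0,-16],"angular": [0,0,0]},{"fingers": 38.5,"delta_pos": [0,0,-30],"angular": [0,0,0]},{"fingers": 38.5,"delta_pos": [0,0,-50],"angular": [0,0,0]}]}}

```text
clock: 17.95
tool_pos: [0.45, -0.3574, 0.163]
orientation: [180.0, -0.1, 166.5]
force: [-0.0, 0.0, -3.0]
opening: 0.0387
gripper_force: 4.8
```

{"fn": "apply_moves", "kwargs": {"deltas": [{"fingers": 38.5,"delta_pos": [0,0,-20],"angular": [0,0,0]},{"fingers": 38.5,"delta_pos": [0,0,-50],"angular": [0,0,0]},{"fingers": 38.5,"delta_pos": [0,0,-90],"angular": [0,0,0]},{"fingers": 38.5,"delta_pos": [0,0,-110],"angular": [0,0,0]},{"fingers": 38.5,"delta_pos": [0,0,-110],"angular": [0,0,0]}]}}

```text
clock: 18.45
tool_pos: [0.4518, -0.3585, 0.2772]
orientation: [-179.9, 0.4, 166.5]
force: [0.8, -1.0, -2.2]
opening: 0.0386
gripper_force: 4.8
```

```bash
python3 - <<'E'
from h import *
im,o=snap('scene','s3.png'); print(o['tool_pos'],o['opening'],o['force'])
c=cam('scene'); print('expect pin base/top',proj(c,[(.4505,-.358,.006),(.4505,-.358,.066)]))
d=cv2.absdiff(im,cv2.imread('pics/s0.png')[:,:,::-1]).max(2)
r=d[200:275,190:250]; ys,xs=np.where(r>35); 
m=(r>35).astype(np.uint8); n,l,st,ce=cv2.connectedComponentsWithStats(m)
print([(*s[:2]+[190,200],*s[2:]) for s in st[1:] if s[4]>15])
g=cv2.cvtColor(im,cv2.COLOR_RGB2GRAY)[205:262:2,200:236:2]; print(g)
go((.687,-.039,.27),166.5)
E
```

```text
[ 0.45183851 -0.35847841  0.27722723] 0.03863203256403671 [ 0.7568966  -1.01535429 -2.17027899]
expect pin base/top [[220.05741677 248.80411936]
 [217.42207709 230.8090659 ]]
[(np.int64(190), np.int64(200), np.int32(32), np.int32(6), np.int32(106)), (np.int64(190), np.int64(200), np.int32(60), np.int32(36), np.int32(603)), (np.int64(202), np.int64(216), np.int32(48), np.int32(38), np.int32(1186))]
[[128 126 115 107  99  93  87  85  84  81  73  57  39  35  45  61  68  69]
 [ 88  88  87  84  84  85  82  78  64  55  37  36  42  57  64  66  68  68]
 [ 79  82  79  72  67  61  49  39  36  39  48  59  63  66  64  65  65  65]
 [ 40  40  39  41  43  42  42  49  61  68  69  68  67  68  67  66  66  64]
 [ 55  56  57  61  62  67  68  70  72  69  70  69  71  69  69  67  68  65]
 [ 66  67  67  67  68  67  66  65  66  66  67  66  67  66  64  55  49  43]
 [ 65  65  65  65  64  65  66  64  65  65  65  65  62  58  46  39  40  38]
 [ 65  67  67  65  64  65  65  64  65  66  66  65  49  42  39  41  40  39]
 [ 62  61  65  65  65  66  66  68  67  66  61  48  40  38  39  40  40  41]
 [ 44  45  51  53  62  6
[... 826 characters left out ...]
  95  95  98 103 102  91  85  95  94  94  95  95]
 [174 174 170 158 157 146 117 132 128 103 102  92  84 105 116 115  99  95]
 [174 175 175 176 176 176 175 175 154 104 102  93 112 162 174 172 156 108]
 [173 174 174 175 177 176 176 177 171 131 115 127 161 176 176 176 173 144]
 [173 173 173 174 174 175 177 177 177 173 169 174 176 176 176 176 176 174]
 [176 177 177 175 174 174 174 175 176 176 177 176 176 176 175 175 175 175]
 [174 174 176 177 179 178 177 174 174 175 175 173 176 175 175 174 174 172]
 [174 175 175 175 175 176 178 178 178 176 174 172 171 172 172 173 170 152]
 [158 164 172 174 175 175 175 176 176 176 177 176 174 169 169 156 126  93]]
 d_mm [-155.1  365.     5.3] rot [-0.   0.2  0. ]
```

The pin stands upright in the dish: its top is at scene px (217,232) and its base at (221,251), both as predicted. The tongs go back to the block now.

{"fn": "apply_moves", "kwargs": {"deltas": [{"fingers": 38.5,"delta_pos": [-9,20,0],"angular": [0,0,0]},{"fingers": 38.5,"delta_pos": [-25,60,0],"angular": [0,0,0]},{"fingers": 38.5,"delta_pos": [-44,105,0],"angular": [0,0,0]},{"fingers": 38.5,"delta_pos": [-64,150,0],"angular": [0,0,0]},{"fingers": 38.5,"delta_pos": [-83,195,0],"angular": [0,0,0]},{"fingers": 38.5,"delta_pos": [-102,240,0],"angular": [0,0,0]},{"fingers": 38.5,"delta_pos": [-121,285,0],"angular": [0,0,0]},{"fingers": 38.5,"delta_pos": [-138,325,0],"angular": [0,0,0]},{"fingers": 38.5,"delta_pos": [-150,352,0],"angular": [0,0,0]},{"fingers": 38.5,"delta_pos": [-155,365,0],"angular": [0,0,0]}]}}

```text
clock: 19.5
tool_pos: [0.687, -0.0363, 0.2702]
orientation: [-180.0, -0.2, 166.6]
force: [-1.2, -1.0, -1.7]
opening: 0.0387
gripper_force: 4.8
```

{"fn": "apply_moves", "kwargs": {"deltas": [{"fingers": 38.5,"delta_pos": [0,0,20],"angular": [0,0,0]},{"fingers": 38.5,"delta_pos": [0,0,50],"angular": [0,0,0]},{"fingers": 38.5,"delta_pos": [0,0,80],"angular": [0,0,0]},{"fingers": 38.5,"delta_pos": [0,0,80],"angular": [0,0,0]},{"fingers": 38.5,"delta_pos": [0,0,80],"angular": [0,0,0]}]}}

```text
clock: 20.0
tool_pos: [0.686, -0.0394, 0.1923]
orientation: [-179.9, -0.1, 166.5]
force: [0.4, 0.5, -0.2]
opening: 0.0384
gripper_force: 4.8
```

```bash
python3 - <<'E'
from h import *
np.set_printoptions(precision=4,suppress=True)
o=ctrl.get_obs(); print(o['tool_pos'],o['opening'],o['force'],o['orientation'])
go((.6872,-.0392,.113),166.5)
# tip edge check vs w7: edge row profile between the arms' columns
a=cv2.imread('pics/w7.png'); print(a[222:240,296].mean(1).astype(int))
im,_=snap('wrist','w9.png'); print(im[222:240,296].mean(1).astype(int))
E
```

```text
[ 0.686  -0.0394  0.1923] 0.03837680332868693 [ 0.4216  0.4862 -0.2079] [-179.9298   -0.0713  166.4894]
 d_mm [-1.2  0.6 79.3] rot [-0.1 -0.1 -0. ]
[227 228 229 229 228 226 206 154 101  81  78  77  77  76  76  77  76  75]
[53 55 53 52 51 52 57 64 72 75 76 76 77 76 76 76 77 76]
```

The tip edge is at row 229, as before the pin was gripped, so the tongs haven't slipped. Inserting.

{"fn": "apply_moves", "kwargs": {"deltas": [{"fingers": 38.5,"delta_pos": [-1,0,10],"angular": [0,0,0]},{"fingers": 38.5,"delta_pos": [-1,0,25],"angular": [0,0,0]},{"fingers": 38.5,"delta_pos": [-1,0,35],"angular": [0,0,0]},{"fingers": 38.5,"delta_pos": [-1,0,45],"angular": [0,0,0]},{"fingers": 38.5,"delta_pos": [-1,0,45],"angular": [0,0,0]}]}}

```text
clock: 20.55
tool_pos: [0.6861, -0.0391, 0.145]
orientation: [-179.9, -0.2, 166.5]
force: [0.4, 0.4, -2.2]
opening: 0.0385
gripper_force: 4.8
```

{"fn": "apply_moves", "kwargs": {"deltas": [{"fingers": 38.5,"delta_pos": [0,0,15],"angular": [0,0,0]},{"fingers": 38.5,"delta_pos": [0,0,28],"angular": [0,0,0]},{"fingers": 38.5,"delta_pos": [0,0,33],"angular": [0,0,0]},{"fingers": 38.5,"delta_pos": [0,0,33],"angular": [0,0,0]},{"fingers": 38.5,"delta_pos": [0,0,33],"angular": [0,0,0]}]}}

```text
clock: 21.05
tool_pos: [0.6875, -0.039, 0.1144]
orientation: [-180.0, 0.0, 166.5]
force: [1.1, -1.0, -1.0]
opening: 0.0388
gripper_force: 4.8
```

Seated, about 3 mm above the floor. I'll lower a little, release and retreat upward.

{"fn": "apply_moves", "kwargs": {"deltas": [{"fingers": 38.5,"delta_pos": [0,0,3],"angular": [0,0,0]},{"fingers": 38.5,"delta_pos": [0,0,3],"angular": [0,0,0]},{"fingers": 50,"delta_pos": [0,0,3],"angular": [0,0,0]},{"fingers": 70,"delta_pos": [0,0,3],"angular": [0,0,0]},{"fingers": 70,"delta_pos": [0,0,3],"angular": [0,0,0]},{"fingers": 70,"delta_pos": [0,0,3],"angular": [0,0,0]},{"fingers": 70,"delta_pos": [0,0,-20],"angular": [0,0,0]},{"fingers": 70,"delta_pos": [0,0,-60],"angular": [0,0,0]},{"fingers": 70,"delta_pos": [0,0,-110],"angular": [0,0,0]},{"fingers": 70,"delta_pos": [0,0,-160],"angular": [0,0,0]}]}}

```text
clock: 22.05
tool_pos: [0.6869, -0.0392, 0.2761]
orientation: [-180.0, -0.0, 166.5]
force: [1.9, 0.2, -0.1]
opening: 0.0697
gripper_force: 0.0
```

{"fn": "apply_moves", "kwargs": {"deltas": [{"fingers": 70,"delta_pos": [-40,0,-25],"angular": [0,0,0]},{"fingers": 70,"delta_pos": [-78,0,-25],"angular": [0,0,0]},{"fingers": 70,"delta_pos": [-78,0,-25],"angular": [0,0,0]},{"fingers": 70,"delta_pos": [-78,0,-25],"angular": [0,0,0]}]}}

```text
clock: 22.45
tool_pos: [0.7634, -0.0575, 0.2977]
orientation: [-180.0, -0.1, 166.5]
force: [0.1, -0.0, -0.7]
opening: 0.0702
gripper_force: 0.0
```

```bash
python3 - <<'E'
from h import *
im,o=snap('wrist'); print(o['tool_pos'],o['opening'],o['force'])
c=cam('wrist',o); L=np.load('w6.npy'); c6=cam('wrist',dict(tool_pos=L[:3],orientation=L[3:]))
# homography of plane z=.155 from w6 into the present view, then compare the tongs patch
s=np.float32([(270,110),(350,110),(350,165),(270,165)]); H=cv2.getPerspectiveTransform(s,proj(c,plane(c6,s,.155)).astype(np.float32))
t=cv2.warpPerspective(im,np.linalg.inv(H),(640,480)); a=cv2.imread('pics/w6.png')[118:158,275:345]
r=cv2.matchTemplate(t[100:180,255:365,::-1].copy(),a,cv2.TM_CCOEFF_NORMED); _,v,_,l=cv2.minMaxLoc(r); print('tongs match',v,'shift px',l[0]-20,l[1]-18)
sc,_=snap('scene'); s0=cv2.imread('pics/s0.png')[:,:,::-1]
for n,(x,y,w,h) in dict(can=(464,258,45,75),jar=(408,225,32,48),carb=(310,238,34,32),tongs=(340,275,55,75)).items():
    r=cv2.matchTemplate(sc[y-8:y+h+8,x-8:x+w+8].copy(),s0[y:y+h,x:x+w].copy(),cv2.TM_CCOEFF_NORMED); _,v,_,l=cv2.minMaxLoc(r); print(n,round(v,2),l[0]-8,l[1]-8)
g=cv2.cvtColor(sc,cv2.COLOR_RGB2GRAY)[225:257:4,208:232:2]; print(g)
E
```

```text
[ 0.76336377 -0.05747621  0.29765821] 0.07023337647336084 [ 0.063542   -0.04343174 -0.71448653]
tongs match 0.8203204870223999 shift px -1 -2
can 0.9 0 0
jar 0.3 0 1
carb 0.49 -1 2
tongs 0.76 0 0
[[ 69  75  94 115 121 126 135 123 120 115 106  83]
 [148 145 145 153 174 186 182 154 147 146 145 147]
 [148 158 181 163 191 196 181 142 196 197 184 177]
 [203 203 204 177 101 104 101 104 191 203 203 203]
 [202 202 202 185 110 104 102  97 167 203 204 203]
 [204 205 205 201 133 103 103  95 124 192 203 203]
 [203 202 186 177 155 106 104  97 127 189 203 203]
 [202 202 205 203 197 195 195 201 203 204 204 203]]
```

```bash
python3 -c "
from plant import ctrl
print(ctrl.close_job())"
```

```text
the job is handed in; nothing more can be done
None
```

I handed the job in at about 22.6 s of the 72 s allowed, with no verdict returned: the last looks showed the bar flat in the tray, the pin upright in the smallest dish and the tongs back in the slot, with no sign that the can, jar or carburettor moved, though the image match was weak for the jar and carburettor.

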